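Kit the operator devices for two control boxes

ROBOT

A 6-joint arm with a two-finger parallel gripper is mounted at the origin on the work surface. World frame = base frame: x ahead of the robot, y to its left, z up, the work surface at z = 0. Lengths are in m, angles in degrees, forces in N, time in s.
With the tool pointing down it reaches from about 0.325 to 0.775 m from the base axis. Payload 5.5 kg.
Tool frame: the origin (TCP) lies at the centre of the arm's flange, where the gripper is bolted on; the fingertips stand 182 mm ahead of it and the grasp point (between the pads) lies 163 mm ahead of it; z points along the fingers, y is the line along which they close (so a half turn about z gives the same grasp; the last joint's range is limited). The gripper opens to 88 mm and grips with 3 to 60 N. Pads are 20 mm wide; open, the fingers measure 115 mm over their backs; the gripper's body (75 mm by 178 mm) begins 61 mm behind the grasp point.
Start: joints at [-74.868, 5.22, 70.514, -0, 104.267, -3.249], TCP at [0.189, -0.569, 0.405] pointing down, gripper open.
Joint ranges: [-164.24, 164.24], [-49.07, 125.15], [9.68, 141.18], [-86.29, 266.29], [3.28, 154.24], [-151.56, 151.56]. Speed limits (degrees/s): [147.25, 147.25, 172.46, 180, 180, 180].

INTERFACE

Orientations are given as [roll, pitch, yaw] about the fixed x, y, z axes, in that order (R = Rz(yaw) Ry(pitch) Rx(roll)).
In Python, from station import r gives the robot as it stands. The module is installed in compiled form; this text tells all that it offers. Calls block until the motion is done:
- r.reach(position, orientation): joint-space move of the TCP to a pose.
- r.servo_line(position, rotation=None, speed=0.15): straight line of the TCP; rotation=None keeps the orientation; speed is the mean speed in m/s.
- r.move_joints(angles): joint-space move.
- r.let_go() and r.grab(squeeze=None): open the fingers fully, or close them until they stop; squeeze is the grip in N (None keeps the last).
- r.wait(seconds).
- r.inverse_kinematics(position, orientation): joint angles nearest the present ones, or None.
- r.sense(): the state.
- r.snapshot(name): name is "scene" or "top"; returns a dict with "frame" (480x640x3 uint8, red, green, blue), "fx", "fy", "cx", "cy" (pixels), "R" (3x3) and "t" (3): a world point X has camera coordinates R X + t. Camera axes: x right, y down, z forward; pixel columns grow to the right and rows downward; lengths in m; the calibration is good to about 2 mm. A picture is of the moment at which its call begins. There is no depth.
A pose or a line that the arm cannot do raises r.IKError and nothing moves.
- r.hand_in(): hands the job in; it is judged then, once.
The state is a dict: "clock": time; "joints": joint angles; "joint_vel": joint speeds; "joint_torque": joint torques, N m; "tcp_pos": TCP position; "orientation": TCP orientation; "contact_force": force on the tool from outside, world axes, zero at the start; "torque": the same for the moment, N m; "opening": finger opening in m; "gripper_force": force on a finger pad.
Only numpy, scipy, OpenCV 4.12 (cv2) and the standard library are available. Lean on these libraries where they do the work, as an engineer would, in place of code of your own. Each camera call takes 0.05 s, during which the arm holds its last target. There are 200 camera calls.

TASK

Make up the device kits for two control boxes from the stock tray: the green pushbutton, the red emergency stop and the white pilot light go into the blue kit tray, the black selector switch and the yellow pilot light into the orange kit tray. Stand each device upright on the floor of a compartment of its own, setting it down gently rather than dropping it. The blue reset button is not needed and stays where it is in the stock tray, and the spanner and the carton stay where they lie.

Things in the scene. Friction and masses are not known exactly. Their poses are not given: they have to be found in the camera images.
- green_pushbutton: Upright 22 mm panel device, 75 g: black contact block 36 (x) x 42 (y) x 26 mm, grey neck 22 mm across (nut 27), round steel bezel 30 mm across at 44 to 54 mm height, on top a flat green cap 24 mm across, up to 60 mm. Origin: centre of the underside, z up. Starts standing on the stock tray's floor, 3 mm above the bench; heads 65 mm or more apart. Grip the bezel.
- emergency_stop: Upright 22 mm panel device, 75 g: black contact block 36 (x) x 42 (y) x 26 mm, grey neck 22 mm across (nut 27), round yellow bezel 30 mm across at 44 to 54 mm height, on top a red mushroom head 40 mm across, sides at 57 to 67 mm, top 72 mm. Origin: centre of the underside, z up. Starts standing on the stock tray's floor, 3 mm above the bench; heads 65 mm or more apart. Grip the head.
- white_pilot_light: Upright 22 mm panel device, 75 g: black contact block 36 (x) x 42 (y) x 26 mm, grey neck 22 mm across (nut 27), round steel bezel 30 mm across at 44 to 54 mm height, on top a white domed lens 25 mm across, up to 68 mm. Origin: centre of the underside, z up. Starts standing on the stock tray's floor, 3 mm above the bench; heads 65 mm or more apart. Grip the bezel.
- selector_switch: Upright 22 mm panel device, 75 g: black contact block 36 (x) x 42 (y) x 26 mm, grey neck 22 mm across (nut 27), round black bezel 30 mm across at 44 to 54 mm height, on top a black bar handle 27 x 9 mm with a white line, up to 69 mm. Origin: centre of the underside, z up. Starts standing on the stock tray's floor, 3 mm above the bench; heads 65 mm or more apart. Grip the bezel.
- yellow_pilot_light: Upright 22 mm panel device, 75 g: black contact block 36 (x) x 42 (y) x 26 mm, grey neck 22 mm across (nut 27), round steel bezel 30 mm across at 44 to 54 mm height, on top a yellow domed lens 25 mm across, up to 68 mm. Origin: centre of the underside, z up. Starts standing on the stock tray's floor, 3 mm above the bench; heads 65 mm or more apart. Grip the bezel.
- blue_reset_button: Upright 22 mm panel device, 75 g: black contact block 36 (x) x 42 (y) x 26 mm, grey neck 22 mm across (nut 27), round steel bezel 30 mm across at 44 to 54 mm height, on top a flat blue cap 24 mm across, up to 60 mm. Origin: centre of the underside, z up. Starts standing on the stock tray's floor, 3 mm above the bench; heads 65 mm or more apart. In neither kit.
- kit_tray_blue: The blue kit tray, fixed: open, 222 (x) x 76 (y) x 22 mm high, three compartments of 70 x 70 mm in a row along its x, centred at x = -73, 0, +73 mm, y = 0. Walls 3 mm, dividers 19 mm high, compartment floor 3 mm above the bench. Origin: centre of the underside, z up. Its length points away from the robot (world x), give or take 0.35 rad.
- kit_tray_orange: The orange kit tray, fixed: open, 222 (x) x 76 (y) x 22 mm high, three compartments of 70 x 70 mm in a row along its x, centred at x = -73, 0, +73 mm, y = 0. Walls 3 mm, dividers 19 mm high, compartment floor 3 mm above the bench. Origin: centre of the underside, z up. Its length points away from the robot (world x), give or take 0.35 rad.
- spanner: A bystander: steel open-ended spanner 160 mm long, up to 8 mm high, lying loose on the bench near the robot, to be left alone. Origin: middle of its length on the bench, x along it.
- carton: A bystander: small blue-and-white striped carton 75 (x) x 110 (y) x 34 mm high, loose on the far side of the bench, to be left alone. Origin: centre of the underside.

How it is judged (in metres and radians):
At the end, for the whole second after the job is handed in: Each wanted device stands in a compartment of its tray: within 21 mm of the compartment's centre in tray x and y, underside within 4 mm of its floor, upright to 0.12 rad, at rest (0.02 m/s, 0.15 rad/s). The blue reset button stands at rest within 20 mm of its start ((x of green_pushbutton in the frame of kit_tray_blue between -0.094 and -0.052 m or x of green_pushbutton in the frame of kit_tray_blue between -0.021 and 0.021 m or x of green_pushbutton in the frame of kit_tray_blue between 0.052 and 0.094 m) and y of green_pushbutton in the frame of kit_tray_blue between -0.021 and 0.021 m and z of green_pushbutton in the frame of kit_tray_blue between 0 and 0.007 m and angle between each of green_pushbutton, emergency_stop, white_pilot_light, selector_switch, yellow_pilot_light, blue_reset_button's own z axis and vertical below 0.12 rad and linear speed of each of green_pushbutton, emergency_stop, white_pilot_light, selector_switch, yellow_pilot_light, blue_reset_button below 0.02 m/s and angular speed of each of green_pushbutton, emergency_stop, white_pilot_light, selector_switch, yellow_pilot_light, blue_reset_button below 0.15 rad/s and (x of emergency_stop in the frame of kit_tray_blue between -0.094 and -0.052 m or x of emergency_stop in the frame of kit_tray_blue between -0.021 and 0.021 m or x of emergency_stop in the frame of kit_tray_blue between 0.052 and 0.094 m) and y of emergency_stop in the frame of kit_tray_blue between -0.021 and 0.021 m and z of emergency_stop in the frame of kit_tray_blue between 0 and 0.007 m and (x of white_pilot_light in the frame of kit_tray_blue between -0.094 and -0.052 m or x of white_pilot_light in the frame of kit_tray_blue between -0.021 and 0.021 m or x of white_pilot_light in the frame of kit_tray_blue between 0.052 and 0.094 m) and y of white_pilot_light in the frame of kit_tray_blue between -0.021 and 0.021 m and z of white_pilot_light in the frame of kit_tray_blue between 0 and 0.007 m and (x of selector_switch in the frame of kit_tray_orange between -0.094 and -0.052 m or x of selector_switch in the frame of kit_tray_orange between -0.021 and 0.021 m or x of selector_switch in the frame of kit_tray_orange between 0.052 and 0.094 m) and y of selector_switch in the frame of kit_tray_orange between -0.021 and 0.021 m and z of selector_switch in the frame of kit_tray_orange between 0 and 0.007 m and (x of yellow_pilot_light in the frame of kit_tray_orange between -0.094 and -0.052 m or x of yellow_pilot_light in the frame of kit_tray_orange between -0.021 and 0.021 m or x of yellow_pilot_light in the frame of kit_tray_orange between 0.052 and 0.094 m) and y of yellow_pilot_light in the frame of kit_tray_orange between -0.021 and 0.021 m and z of yellow_pilot_light in the frame of kit_tray_orange between 0 and 0.007 m and distance of blue_reset_button from where it was at the start of the episode below 0.02 m); the robot touches nothing.
It fails at once if a device dropped or thrown: faster than 0.7 m/s (a fall of about 25 mm) while not held by the fingers ((contact force between the fingers and green_pushbutton below 0.1 N and linear speed of green_pushbutton above 0.7 m/s) or (contact force between the fingers and emergency_stop below 0.1 N and linear speed of emergency_stop above 0.7 m/s) or (contact force between the fingers and white_pilot_light below 0.1 N and linear speed of white_pilot_light above 0.7 m/s) or (contact force between the fingers and selector_switch below 0.1 N and linear speed of selector_switch above 0.7 m/s) or (contact force between the fingers and yellow_pilot_light below 0.1 N and linear speed of yellow_pilot_light above 0.7 m/s) or (contact force between the fingers and blue_reset_button below 0.1 N and linear speed of blue_reset_button above 0.7 m/s)).
It fails at once if the spanner or the carton moved by more than 20 mm (distance of any of spanner, carton from where it was at the start of the episode above 0.02 m).
It also fails if it takes over 120 s, if anything falls off the work surface, if the arm or the gripper's body presses on something with over 40 N, if the wrist force passes 120 N, or if a joint passes its speed limit or range.

## Working session

There is one attempt and no reset: what is moved stays moved. The work goes in short steps, each a Python script; the robot and the scene stay as the last script left them, time stands still between calls to the robot, and variables do not carry over. Pictures are saved under pics/ and viewed, at most 14 in all, crops included, and the job is handed in when it is done.

```bash
mkdir -p pics
python3 - <<'E'
from station import r
import cv2,numpy as np
for n in("scene","top"):
    s=r.snapshot(n);cv2.imwrite(f"pics/{n}0.png",s["frame"][:,:,::-1])
    R=np.array(s["R"]);print(n,s["fx"],s["fy"],s["cx"],s["cy"],R.round(3).tolist(),(-R.T@s["t"]).round(3))
    np.savez(f"{n}0.npz",**s)
s=r.sense();print(s["clock"],s["orientation"],s["opening"])
E
```

```text
scene 585.6131538838837 585.6131538838837 323.79829395338845 237.90680825368491 [[-0.531, 0.847, 0.016], [0.638, 0.412, -0.651], [-0.558, -0.336, -0.759]] [1.38  0.477 1.119]
top 438.8319006291956 438.8319006291956 319.2959431179489 239.99994176176457 [[-0.011, -1.0, -0.029], [-0.99, 0.015, -0.137], [0.137, 0.028, -0.99]] [ 0.426 -0.021  1.062]
0.1 [-1.79904135e+02 -5.41918981e-03  1.83799078e+01] 0.08785810625272182
```

View pics/top0.png

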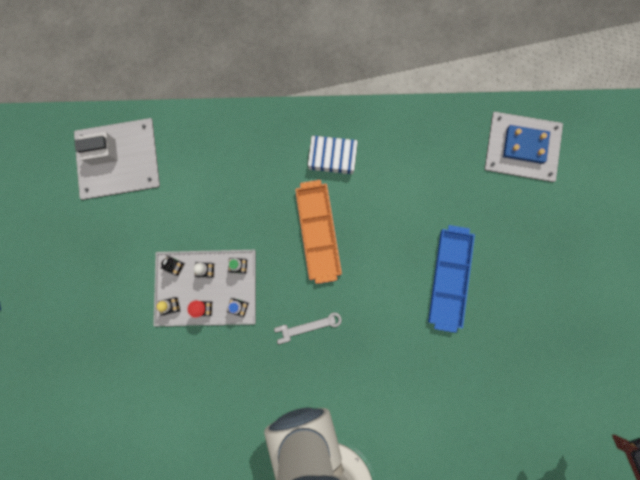

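View pics/scene0.png

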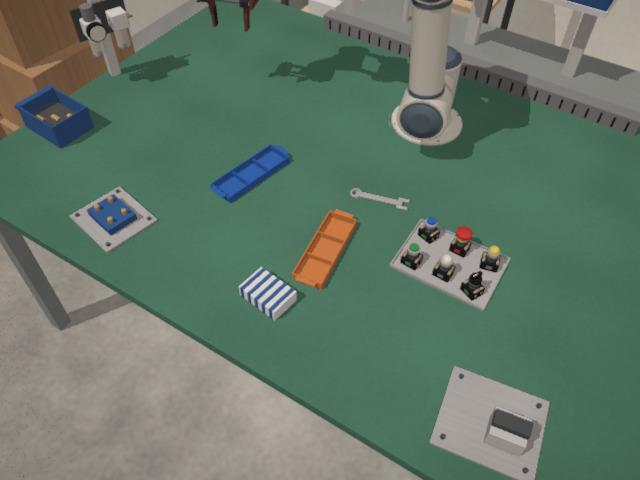

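The top view shows the stock tray at about (205,288), with yellow (163,307), red (197,309), blue (237,308), green (235,264), white (201,269) and selector (172,265). The orange tray is at (318,232), the blue tray at (452,280), the spanner at (308,328) and the carton at (333,155). The scene view shows the same things, with the selector at (475,280). Next I'll zoom in.

Run:
```python
import cv2,numpy as np
t=np.load("top0.npz")["frame"][:,:,::-1];s=np.load("scene0.npz")["frame"][:,:,::-1]
z=lambda im,u,v,w,h,k:cv2.resize(im[v:v+h,u:u+w],None,fx=k,fy=k,interpolation=cv2.INTER_CUBIC)
cv2.imwrite("pics/a.png",np.vstack([z(t,150,245,110,85,7)[:,:770]]))
cv2.imwrite("pics/b.png",z(s,385,210,130,95,6))
a=z(t,290,175,60,115,5);b=z(t,422,220,60,115,5)
cv2.imwrite("pics/c.png",np.hstack([a,b]))
```

```text
(no output)
```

View pics/a.png

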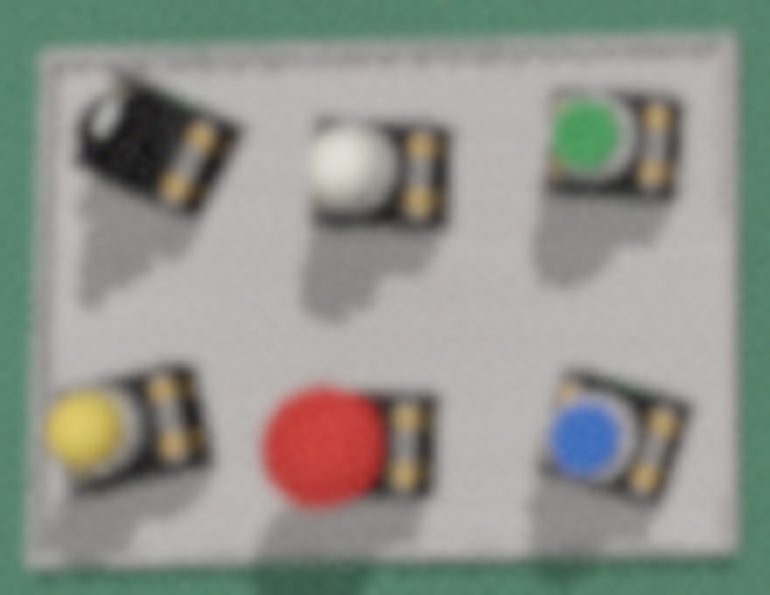

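View pics/b.png

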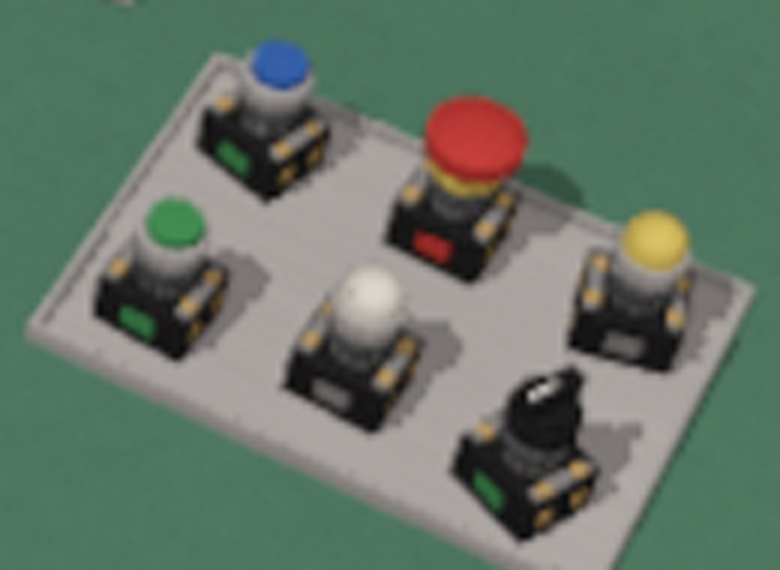

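View pics/c.png

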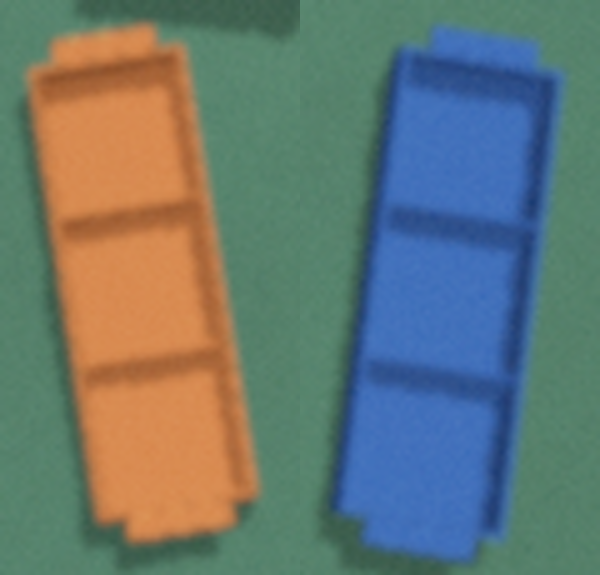

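Both zooms are clear. In the top crop the heads are at green (586,134), blue (584,438), red (325,447), yellow (84,430) and white (348,167), and the selector block's right edge is about (217,169). The trays have a small tab at each end. Next is triangulation of the heads and a two-view silhouette fit of the trays.

```bash
cat > cam.py <<'E'
import numpy as np,cv2
C={n:dict(np.load(f"{n}0.npz")) for n in("top","scene")}
def proj(n,P):
    c=C[n];q=np.atleast_2d(P)@c["R"].T+c["t"];return np.c_[c["fx"]*q[:,0]/q[:,2]+c["cx"],c["fy"]*q[:,1]/q[:,2]+c["cy"]]
def ray(n,uv):
    c=C[n];d=c["R"].T@np.array([(uv[0]-c["cx"])/c["fx"],(uv[1]-c["cy"])/c["fy"],1]);return -c["R"].T@c["t"],d/np.linalg.norm(d)
def atz(n,uv,z):
    o,d=ray(n,uv);return o+d*(z-o[2])/d[2]
def tri(a,b):
    (o,d),(p,e)=ray("top",a),ray("scene",b)
    s=np.linalg.lstsq(np.c_[d,-e],p-o,rcond=None)[0];A,B=o+s[0]*d,p+s[1]*e
    return (A+B)/2,np.linalg.norm(A-B)
T=lambda x,y:(150+(x+.5)/7-.5,245+(y+.5)/7-.5)
S=lambda x,y:(385+(x+.5)/6-.5,210+(y+.5)/6-.5)
E
python3 - <<'E'
from cam import *
from scipy.optimize import minimize
H={"green":((586,134),(176,222),63),"blue":((584,438),(281,64),63),"red":((325,447),(475,137),72),"yellow":((84,430),(655,240),65),"white":((348,167),(368,298),65),"selector(line)":((105,118),(546,388),72)}
for k,(a,b,z) in H.items():
    p,g=tri(T(*a),S(*b));print(k,p.round(4),"gap",g.round(4),"expect z mm",z)
E={"white":((450,128),(446,227)),"green":((682,98),(674,199)),"red":((436,395),(430,497)),"blue":((690,408),(655,507)),"yellow":((188,366),(210,466)),"selector":((241,126),(193,214))}
for k,(a,b) in E.items():
    A,B=atz("top",T(*a),.029),atz("top",T(*b),.029);d=(A-B)[:2];n=np.array([-d[1],d[0]])/np.hypot(*d)
    print(k,"edge",np.hypot(*d).round(4),"centre",((A+B)[:2]/2+n*.021).round(4),"yaw",np.degrees(np.arctan2(d[1],d[0])).round(1))
print("sel bezel scene",atz("scene",S(545,415),.052).round(4))
def shapes(p,z0):
    x,y,a,L,w=p;R=np.array([[np.cos(a),-np.sin(a)],[np.sin(a),np.cos(a)]])
    def box(x0,x1,yy,z1,z2):
        q=np.array([(i,j,k) for i in(x0,x1) for j in(-yy,yy) for k in(z1,z2)]);return np.c_[q[:,:2]@R.T+[x,y],q[:,2]+z0]
    return [box(-.111,.111,.038,0,.022),box(.111,.111+L,w,.016,.022),box(-.111-L,-.111,w,.016,.022)]
K=4
for name,lo,hi,x0,crop in(("orange",(3,110,120),(16,255,255),(.53,0,.1),{"top":(290,175,60,115),"scene":(285,200,80,95)}),("blue",(100,130,80),(122,255,255),(.45,-.3,-.1),{"top":(422,220,60,115),"scene":(205,140,90,65)})):
    M={}
    for n,(u,v,w,h) in crop.items():
        im=cv2.resize(C[n]["frame"][v:v+h,u:u+w],None,fx=K,fy=K,interpolation=cv2.INTER_CUBIC)
        M[n]=cv2.inRange(cv2.cvtColor(im,cv2.COLOR_RGB2HSV),lo,hi)>0
    def ren(n,p):
        u,v,w,h=crop[n];m=np.zeros((h*K,w*K),np.uint8)
        for s in shapes(p[:5],p[5]):
            q=(proj(n,s)-[u,v]+.5)*K-.5
            cv2.fillConvexPoly(m,cv2.convexHull((q*16).round().astype(np.int32)),1,shift=4)
        return m>0
    def cost(p,ns=("top","scene")): return sum((ren(n,p)!=M[n]).sum()/M[n].sum() for n in ns)
    t=np.argwhere(M["top"]).mean(0)[::-1];u,v=crop["top"][:2]
    c=atz("top",(u+t[0]/K,v+t[1]/K),.015)
    p0=np.array([c[0],c[1],x0[2],.01,.026,0]);st=np.array([.01,.01,.1,.004,.006,.006])
    sim=np.vstack([p0]+[p0+st*e for e in np.eye(6)])
    r=minimize(cost,p0,method="Nelder-Mead",options=dict(initial_simplex=sim,xatol=1e-5,fatol=1e-5,maxiter=800))
    print(name,r.x.round(4),"cost",round(r.fun,4),[round(cost(r.x,(n,)),4) for n in M])
E
```

```text
green [0.513  0.2035 0.0658] gap 0.0022 expect z mm 63
blue [0.4148 0.2024 0.0665] gap 0.0023 expect z mm 63
red [0.4128 0.2853 0.0709] gap 0.0018 expect z mm 72
yellow [0.4192 0.3654 0.0659] gap 0.0027 expect z mm 65
white [0.5037 0.2824 0.0622] gap 0.0031 expect z mm 65
selector(line) [0.5194 0.3586 0.0766] gap 0.002 expect z mm 72
white edge 0.0335 centre [0.502  0.2807] yaw -1.0
green edge 0.0343 centre [0.5119 0.2024] yaw -3.9
red edge 0.0338 centre [0.4125 0.2837] yaw -2.1
blue edge 0.0345 centre [0.414  0.2019] yaw -19.2
yellow edge 0.0344 centre [0.4173 0.3625] yaw 14.4
selector edge 0.0335 centre [0.5149 0.3574] yaw -27.5
sel bezel scene [0.512  0.3596 0.052 ]
orange [0.5956 0.0114 0.1463 0.0071 0.0229 0.0114] cost 0.1103 [np.float64(0.0584), np.float64(0.0519)]
blue [ 0.4786 -0.3014 -0.1816  0.0085  0.0247  0.0096] cost 0.0793 [np.float64(0.0518), np.float64(0.0274)]
```

The heads agree with the expected heights and with the block-edge check to about 3 mm. The trays' fitted height offset of about 10 mm is implausible, so I'm checking their rims directly.

Run:
```python
from cam import *
U=lambda x,y,o:(o[0]+(x+.5)/5-.5,o[1]+(y+.5)/5-.5)
for nm,o,cs in(("orange",(290,175),[(30,72),(185,47),(258,497),(97,523)]),("blue",(422,220),[(100,48),(258,74),(203,540),(33,513)])):
    P=np.array([atz("top",U(x,y,o),.022)[:2] for x,y in cs]);c=P.mean(0)
    L=(P[0]+P[1]-P[2]-P[3])/2;print(nm,c.round(4),"L",np.hypot(*L).round(4),"W",np.hypot(*(P[0]+P[3]-P[1]-P[2])/2).round(4),"yaw",np.arctan2(L[1],L[0]).round(4))
    a=np.arctan2(L[1],L[0]);R=np.array([[np.cos(a),-np.sin(a)],[np.sin(a),np.cos(a)]])
    for n in C:
        if nm=="orange" : C[n].setdefault("draw",cv2.resize(C[n]["frame"][:,:,::-1],None,fx=5,fy=5,interpolation=cv2.INTER_CUBIC))
        for z,col in((.022,(255,255,255)),(.0,(0,255,255))):
            q=np.array([(-.111,-.038),(.111,-.038),(.111,.038),(-.111,.038)])@R.T+c
            q=proj(n,np.c_[q,np.full(4,z)])*5+2
            cv2.polylines(C[n]["draw"],[q.round().astype(int)],True,col,1)
d=C["scene"]["draw"];a=d[1000:1480,1400:2000][:480,25:425];a=d[1030:1450,1440:1800];b=d[720:1020,1040:1480]
cv2.imwrite("pics/d.png",np.hstack([cv2.copyMakeBorder(a,0,0,0,0,0),cv2.copyMakeBorder(b,0,120,0,0,0)]))
```

```text
orange [0.5926 0.0111] L 0.2216 W 0.0768 yaw 0.1418
blue [ 0.4766 -0.3005] L 0.2208 W 0.0767 yaw -0.1804
```

View pics/d.png

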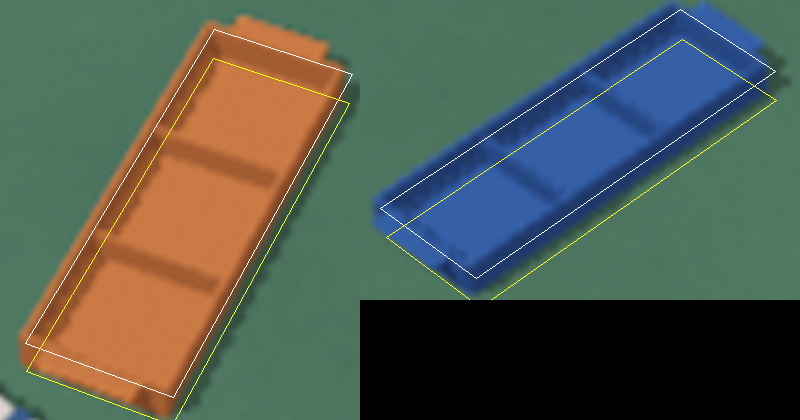

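With z = 22 mm the rims come out at 221 × 77 mm, against 222 × 76 given. The scene view is off by only about 1.4 px (3 mm), which is within calibration, so I accept the poses. I'll start with the green pushbutton.

```bash
cat > job.py <<'E'
from station import r
import numpy as np,cv2
DEV={"green":(.5125,.203,.053,.030),"red":(.4127,.2845,.0655,.040),"white":(.503,.2815,.053,.030),"yellow":(.4183,.364,.053,.030),"selector":(.5137,.3582,.053,.030)}
TRAY={"blue":(.4766,-.3005,-.1804),"orange":(.5926,.0111,.1418)}
HI,G=.155,.163
def move(dev,tray,slot):
    x,y,z,w=DEV[dev];tx,ty,a=TRAY[tray];px,py=tx+slot*.073*np.cos(a),ty+slot*.073*np.sin(a)
    r.reach([x,y,HI+G],[180,0,90]);r.servo_line([x,y,z+G],speed=.12)
    r.grab(20);o=r.sense()["opening"];print(dev,"opening",round(o,4))
    if abs(o-w)>.004: raise SystemExit("grip off")
    r.servo_line([x,y,HI+G]);o=r.sense()["opening"]
    if abs(o-w)>.004: raise SystemExit("lost")
    yaw=np.degrees(a);r.reach([px,py,HI+G],[180,0,yaw])
    r.servo_line([px,py,z+.015+G],speed=.15);f0=r.sense()["contact_force"][2]
    for h in (.004,.0015,.0005,-.0005,-.0015):
        r.servo_line([px,py,z+h+G],speed=.03);df=r.sense()["contact_force"][2]-f0
        if df>1.5: break
    s=r.sense();print(" set at h",h,"df",round(df,2),"opening",round(s["opening"],4))
    r.let_go();r.servo_line([px,py,HI+G],speed=.15);print(" clock",round(r.sense()["clock"],1))
def pic(name,cam="top"):
    cv2.imwrite(f"pics/{name}.png",r.snapshot(cam)["frame"][:,:,::-1])
E
python3 - <<'E'
from job import *
move("green","blue",1)
pic("e","scene")
E
```

```text
green opening 0.0287
 set at h -0.0015 df 4.3 opening 0.0284
 clock 11.8
```

View pics/e.png

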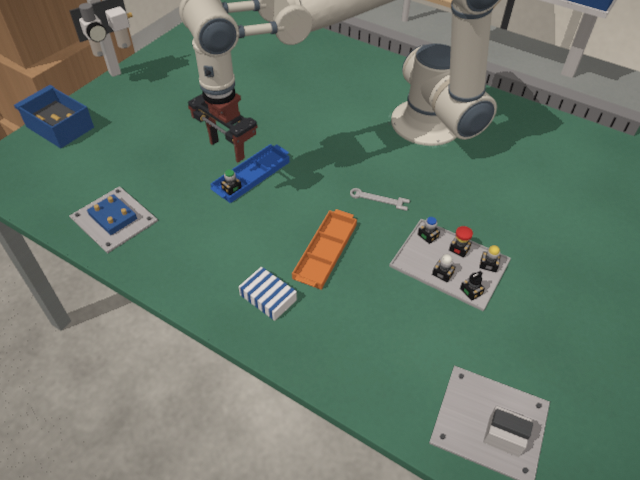

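The green device stands upright in the far blue compartment, at about pixel (231,181), and nothing else has moved. Contact was felt gently (4 N). I'll carry on with the rest.

Run:
```python
from job import *
move("red","blue",0);move("white","blue",-1);move("selector","orange",0);move("yellow","orange",-1)
r.reach([.45,.15,.42],[180,0,60])
r.reach([.19,-.569,.405],[180,0,18])
s=r.snapshot("top")["frame"][:,:,::-1];q=r.snapshot("scene")["frame"][:,:,::-1]
z=lambda im,u,v,w,h,k:cv2.resize(im[v:v+h,u:u+w],None,fx=k,fy=k,interpolation=cv2.INTER_CUBIC)
cv2.imwrite("pics/f.png",np.hstack([z(s,285,175,90,120,4),z(s,410,215,100,120,4)]))
cv2.imwrite("pics/g.png",z(q,200,130,320,190,2.5));print(r.sense()["clock"])
```

```text
red opening 0.0393
 set at h -0.0005 df 2.24 opening 0.039
 clock 22.2
white opening 0.029
 set at h -0.0005 df 2.87 opening 0.0288
 clock 33.0
selector opening 0.0287
 set at h -0.0005 df 1.93 opening 0.0288
 clock 43.3
yellow opening 0.0288
 set at h -0.0015 df 7.02 opening 0.0292
 clock 53.0
56.6083
```

View pics/f.png

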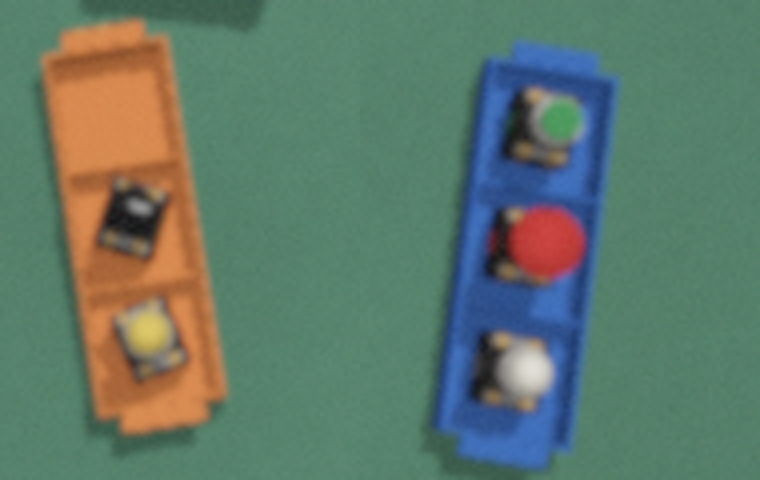

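View pics/g.png

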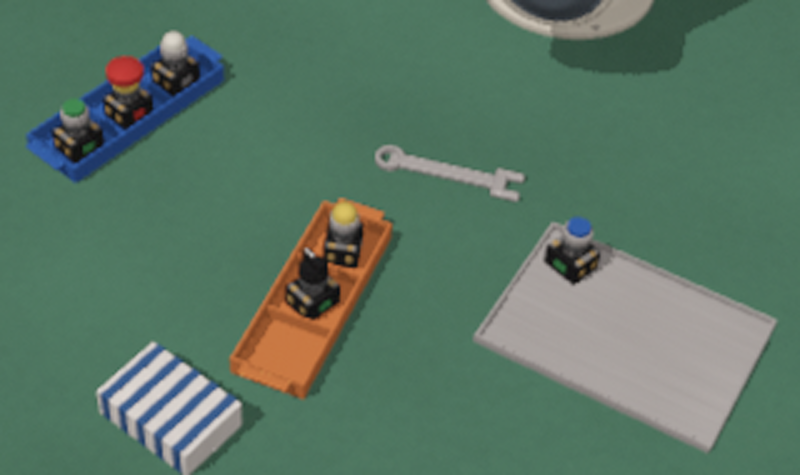

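All five devices stand upright and centred in their own compartments: green, red and white in the blue tray at crop pixels (545,125), (535,243) and (512,370), selector and yellow in the orange tray at (133,215) and (150,338). The blue reset button, spanner and carton are where they were.

```bash
python3 -c "
from station import r
print(r.hand_in())"
```

```text
the job is handed in; nothing more can be done
None
```

The job is handed in at about 57 s of the 120 s allowed; the final pictures show all five devices upright in their own compartments of the right trays, with the reset button, spanner and carton left where they were, though the hand-in call returned no verdict.

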